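# Refit the filter cover on the paint-bench extractor

### The arm

A 6-joint arm with a two-finger parallel gripper is mounted at the origin on the work surface. World frame = base frame: x ahead of the robot, y to its left, z up, the work surface at z = 0. Lengths are in m, angles in degrees, forces in N, time in s.
With the tool pointing down it reaches from about 0.325 to 0.9 m from the base axis. Payload 6.1 kg.
Tool frame: the origin (TCP) lies midway between the tips of the shut fingers; the grasp point (between the pads) lies 19 mm behind it; y points along the fingers, z is the direction in which the jaws open and shut, and the axes are right-handed (so a half turn about y gives the same grasp; the last joint's range is limited). The gripper opens to 85 mm and grips with 20 to 120 N. Pads are 22 mm wide; open, the fingers measure 114 mm over their backs; the gripper's body (76 mm by 85 mm) begins 54 mm behind the grasp point. The pads swing forward as they close: fully open they stand 13 mm farther back than shut.
Start: joints at [-77.813, 12.628, 87.462, -0, 79.91, -7.225], TCP at [0.208, -0.589, 0.211] pointing down, gripper open.
Joint ranges: [-170.65, 170.65], [-52.31, 119.04], [5.05, 147.46], [-71.25, 251.25], [11.57, 151.72], [-153.62, 153.62]. Speed limits (degrees/s): [147.25, 147.25, 172.46, 180, 180, 180].

### API

Orientations are given as [roll, pitch, yaw] about the fixed x, y, z axes, in that order (R = Rz(yaw) Ry(pitch) Rx(roll)).
In Python, from workcell import env gives the robot as it stands.
- The arm moves only by the tool send_rows, never from a script. Its argument "targets" is a list of rows, each an object with "dp": the shift along the tool's x, y, z normalised to -1 to 1, where 1 is 3 cm, a list of three; "twist": the turn, a rotation vector about the tool's x, y, z normalised to -1 to 1, where 1 is 30 degrees, a list of three; "claw": the opening, from -1 (shut) to 1 (fully open), so that 0 is half open. A call has 1 to 8 rows; each row shifts and turns the pose as measured when the row begins, along the tool's axes as they then stand; what a row does not reach is not made up. A row lasts 1/12 s, in which the tool goes at most 41.7 mm and 7.16 degrees, less where a joint would pass 70% of its speed; a pose out of reach is approached as far as the arm can. A call with a number of a shift or a turn outside -1 to 1 is refused whole. A call with a gripper value outside its range is refused whole. The fingers move at their own pace and stop on an object; "squeeze" is the grip in N (left out, the last holds). Time passes only in rows, so rows that do not move let the fingers close. It gives the time, the measured TCP pose, the force and the opening at its end, in the units of the state.
- env.read_state(): the state, without advancing time (a new reading comes with each control period).
- env.capture(name): name is "scene" or "side" or "wrist"; returns a dict with "color" (420x560x3 uint8, red, green, blue), "fx", "fy", "cx", "cy" (pixels), "rvec" (rotation vector, rad) and "tvec" (3), from world to camera coordinates, as OpenCV has them. Camera axes: x right, y down, z forward; pixel columns grow to the right and rows downward; lengths in m; the calibration is good to about 2 mm. A picture is of the moment at which its call begins. There is no depth.
- env.hand_in(): hands the job in, once; it reports no verdict.
The state is a dict: "clock": time; "joint_pos": joint angles; "joint_velocities": joint speeds; "joint_efforts": joint torques, N m; "tool_pos": TCP position; "tcp_rot": TCP orientation; "contact_force": force on the tool from outside, world axes, zero at the start; "torque": the same for the moment, N m; "finger_gap": finger opening in m.
Only numpy, scipy, OpenCV 4.12 (cv2) and the standard library are available. Lean on these libraries where they do the work, as an engineer would, in place of code of your own. Each camera call takes 0.05 s, during which the arm holds its last target.

### The job

Put the large metal cover back on the grey filter housing: hold it slanted with its tongue end low, hook the tongue under the housing's lip, then swing the other end down, without letting it drop, until the cover lies flat, squarely centred between the housing's sides, with the tongue still under the lip. Let go of it, and leave the small cover where it lies.

Things in the scene. Friction and masses are not known exactly. Their poses are not given: they have to be found in the camera images.
- housing: Grey filter housing, fixed, -x end roughly to the robot. Origin: centre of underside, z up (mm). Box 216 (x) x 160 mm. The seat is a flat rim at z 70 round an opening (x -40..80, y +-62). At -x a wall (inner face x -98) carries a full-width lip reaching to x -68, z 94 to 99: the slot under it is 24 high. At +x a stop, inner face x 98, 6 thick, top z 106. Sides open above the rim.
- cover: Large loose cover (mm): aluminium plate 5 thick, 0.27 to 0.43 kg, 176 long: main part x -52..88, 150 wide, then a flat tongue x -88..-52, 90 wide. Black upright rib to grip at x 0: 12 thick (x), 64 long (y), top z 37. Origin on the underside below the rib, z up. Starts flat on the bench, tongue roughly to the robot. Seated: at the housing's x 0 (+-10 play), y 0, z 70, x axes alike.
- tongue (a point): The middle of the cover's tongue edge, on the underside: 88 mm from the cover's origin along its -x. Its axes are the cover's.
- small_cover: A loose bystander of the same make, not to be moved: plate 5 mm thick, 120 mm long (x), 96 mm wide, with a tongue 54 mm wide at -x and the same black rib, its top 37 mm high. Origin at mid length and width on the underside, z up.
There are look-alikes about, which are no part of the job. Leave any blue look-alike of the cover alone.

How it is judged (in metres and radians):
On the way:
1. the cover, slanted by more than 6 degrees, has its tongue edge under the lip (x of tongue in the frame of housing between -0.102 and -0.071 m and y of tongue in the frame of housing between -0.02 and 0.02 m and z of tongue in the frame of housing between 0.064 and 0.092 m and angle between cover's own z axis and vertical between 0.105 and 0.9 rad), for 0.1 s.
At the end, for the whole second after the job is handed in: The large cover lies flat on the rim (3.4 degrees, tongue edge within 5 mm of rim height), tongue edge at least 3 mm under the lip, centre within 15 mm and tongue within 20 mm sideways of the housing's middle, in line within 10 degrees, released and at rest (x of tongue in the frame of housing between -0.102 and -0.071 m and y of tongue in the frame of housing between -0.02 and 0.02 m and z of tongue in the frame of housing between 0.064 and 0.075 m and y of cover in the frame of housing between -0.015 and 0.015 m and angle between cover's own z axis and vertical below 0.06 rad and angle between the x axis of cover and the x axis of housing, either way round below 0.18 rad and linear speed of cover below 0.02 m/s); the robot touches nothing.
It fails at once if the cover falls or flips (turns faster than 5 rad/s) (angular speed of cover above 5 rad/s).
It fails at once if the small cover is moved by more than 30 mm (distance of small_cover from where it was at the start of the episode above 0.03 m).
It also fails if it takes over 48 s, if anything falls off the work surface, if the arm or the gripper's body presses on something with over 40 N, if the wrist force passes 120 N, or if a joint passes its speed limit or range.

## Working session

There is one attempt and no reset: what is moved stays moved. The work goes in short steps, Python scripts to look and compute and a tool call to move; the robot and the scene stay as the last step left them, time stands still between calls to the robot, and variables do not carry over. Pictures are saved under pics/ and viewed, and the job is handed in when it is done.

Besides the shell and the picture viewer there is one more tool, called after "Emit:" as name(argument=value, ...) on one line, values as JSON. send_rows: Moves the arm, as the interface text tells. Scaled input: -1 to 1 covers 3 cm each way for a shift and 30 degrees each way for a turn. Its arguments: {"type":"object","properties":{"targets":{"type":"array","items":{"type":"object","properties":{"dp":{"type":"array","items":{"type":"number"}},"twist":{"type":"array","items":{"type":"number"}},"claw":{"type":"number"}}}},"squeeze":{"type":"number"}},"required":["targets"]}

```bash
mkdir -p pics; ls; cat > h.py <<'E'
import sys; sys.path.insert(0,'.')
import numpy as np, cv2
from scipy.spatial.transform import Rotation as Ro
def save(c,n): cv2.imwrite(f'pics/{n}.png',c['color'][:,:,::-1])
def ray(c,u,v):
    R,_=cv2.Rodrigues(np.array(c['rvec'],float)); t=np.array(c['tvec'],float).ravel()
    d=R.T@np.array([(u-c['cx'])/c['fx'],(v-c['cy'])/c['fy'],1.]); return -R.T@t,d/np.linalg.norm(d)
def onz(c,u,v,z):
    o,d=ray(c,u,v); return o+d*(z-o[2])/d[2]
def proj(c,P):
    p,_=cv2.projectPoints(np.array(P,float).reshape(-1,3),np.array(c['rvec'],float),np.array(c['tvec'],float),np.array([[c['fx'],0,c['cx']],[0,c['fy'],c['cy']],[0,0,1.]]),None); return p.reshape(-1,2)
E
cat > a.py <<'E'
from h import *
from workcell import env
import pickle
print(env.read_state())
D={}
for n in ['scene','side','wrist']:
    c=env.capture(n); save(c,n+'0'); D[n]=c; print(n,ray(c,280,210),c['fx'])
pickle.dump(D,open('d0.pkl','wb'))
E
python3 a.py
```

```text
pics
{'clock': 0.0, 'joint_pos': array([-7.78142416e+01,  1.26762642e+01,  8.75260699e+01, -1.07700161e-03,
        7.99093010e+01, -7.22427932e+00]), 'joint_velocities': array([ 0.014993  , -0.06473725,  0.06202714,  0.00862094, -0.04900911,
        0.06662553]), 'joint_efforts': array([ 7.79700758e-05, -4.96907830e+01, -3.89394486e+01, -1.50227511e-04,
        1.13656564e-02, -2.27028022e-05]), 'tool_pos': array([ 0.2075646 , -0.58884459,  0.2094854 ]), 'tcp_rot': array([-9.01108822e+01,  1.29869493e-02, -1.60589785e+02]), 'contact_force': array([ 0.17195183, -0.4126455 ,  0.2640758 ]), 'torque': array([-0.07081277,  0.03619278,  0.01099326]), 'finger_gap': 0.08544885501996587}
scene (array([ 0.85118624, -0.61582414,  0.65257216]), array([-0.45497023,  0.60462349, -0.65378324])) 380.2487961981297
side (array([0.0832481 , 1.1256591 , 0.93680276]), array([ 0.23075601, -0.76715384, -0.59852038])) 509.5293592049704
wrist (array([ 0.28009933, -0.56289399,  0.37363633]), array([-0.28100333, -0.10962657, -0.95342495])) 326.4663497376275
```

View pics/scene0.png

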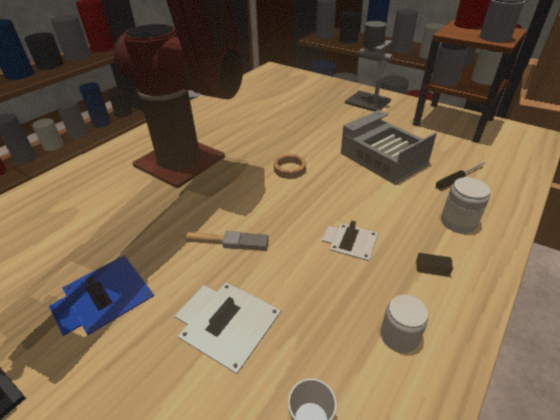

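View pics/side0.png

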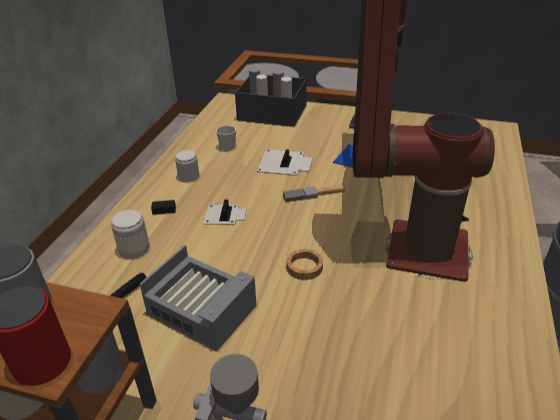

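View pics/wrist0.png

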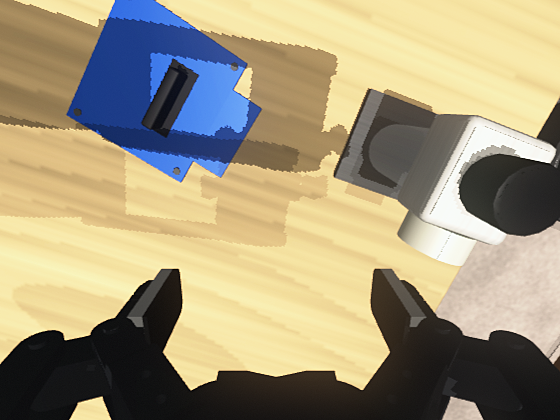

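Candidates, by scene-camera pixels:
- Blue look-alike at (103,293).
- Large bare-metal plate at (230,322).
- Smaller bare-metal plate at (352,240).
- Housing at (388,147).

The large silver plate fits "cover". I'll confirm it in enlarged crops.

```bash
cat > b.py <<'E'
from h import *
import pickle
D=pickle.load(open('d0.pkl','rb'))
def crop(n,x0,y0,w,h,s,o):
    im=D[n]['color'][y0:y0+h,x0:x0+w,::-1]; cv2.imwrite(f'pics/{o}.png',cv2.resize(im,None,fx=s,fy=s,interpolation=cv2.INTER_CUBIC))
crop('scene',165,270,130,100,6,'c_cover')
crop('side',130,235,140,115,5,'c_house_side')
crop('scene',330,100,120,90,6,'c_house_scene')
c=D['scene'];g=c['color'].astype(int)
hsv=cv2.cvtColor(c['color'],cv2.COLOR_RGB2HSV)
m=((hsv[:,:,1]<60)&(hsv[:,:,2]>120)).astype(np.uint8)
sub=np.zeros_like(m); sub[270:375,165:295]=m[270:375,165:295]
cs,_=cv2.findContours(sub,cv2.RETR_EXTERNAL,cv2.CHAIN_APPROX_NONE)
k=max(cs,key=cv2.contourArea); print(cv2.contourArea(k)); 
ap=cv2.approxPolyDP(k,4,True)[:,0]
for p in ap: print(p, onz(c,*p,0.005).round(4))
E
python3 b.py
```

```text
5471.5
[203 285] [ 0.4092 -0.3079  0.005 ]
[175 315] [ 0.4165 -0.3934  0.005 ]
[187 324] [ 0.451  -0.3937  0.005 ]
[178 336] [ 0.4561 -0.4216  0.005 ]
[237 372] [ 0.593  -0.4096  0.005 ]
[280 310] [ 0.5798 -0.2638  0.005 ]
[228 283] [ 0.4494 -0.2732  0.005 ]
[217 291] [ 0.4445 -0.3022  0.005 ]
```

View pics/c_cover.png

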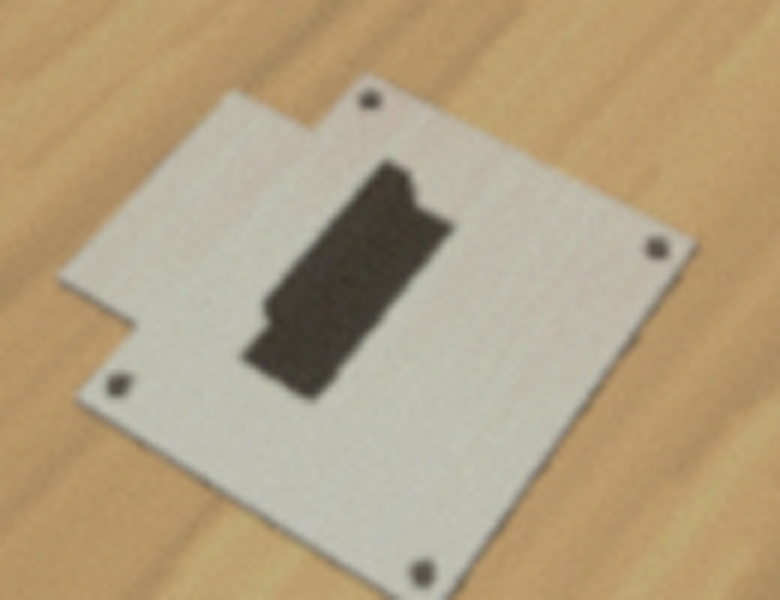

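View pics/c_house_side.png

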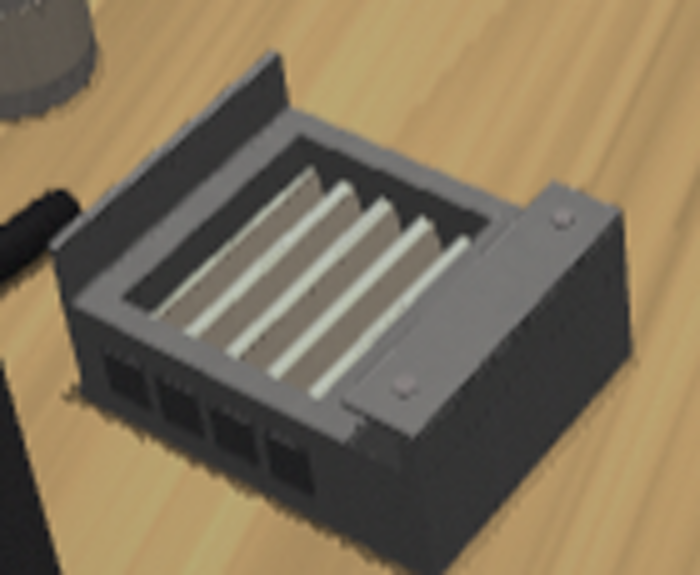

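View pics/c_house_scene.png

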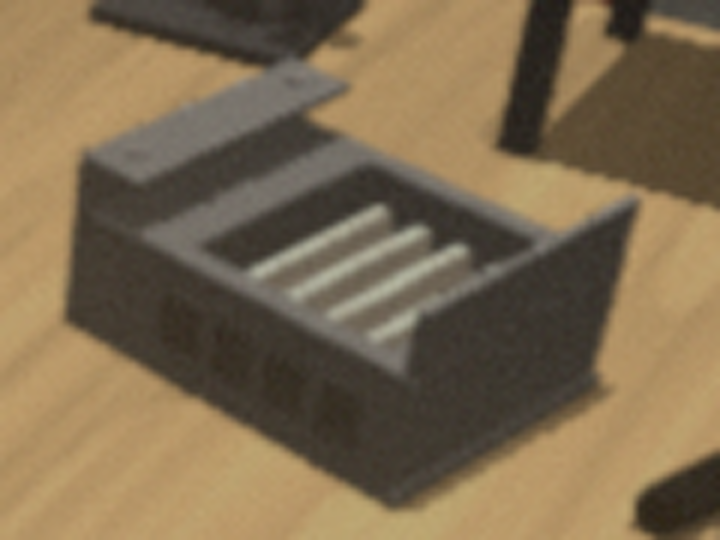

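The crop confirms the large silver plate: corners measure about 140 x 150 mm with a tongue about 86–90 mm wide, and the tongue points to -x. Now I'll get the housing and cover poses by rigid fits to the ray-cast corners.

```bash
cat > c.py <<'E'
from h import *
import pickle
from scipy.optimize import least_squares
D=pickle.load(open('d0.pkl','rb'))
def fit(M,W):
    M=np.array(M,float)[:,:2];W=np.array(W)[:,:2]
    a=M-M.mean(0);b=W-W.mean(0)
    th=np.arctan2((a[:,0]*b[:,1]-a[:,1]*b[:,0]).sum(),(a*b).sum())
    R=np.array([[np.cos(th),-np.sin(th)],[np.sin(th),np.cos(th)]])
    t=W.mean(0)-R@M.mean(0); r=W-(M@R.T+t)
    return t,np.degrees(th),r
def P(n,l,s,ox,oy,z): return [onz(D[n],ox+(u+.5)/s-.5,oy+(v+.5)/s-.5,z) for u,v in l]
# cover
W=P('scene',[(232,90),(60,277),(135,322),(78,400),(695,243),(365,72),(314,128)],6,165,270,.005)
M=[(-.088,.045),(-.088,-.045),(-.052,-.045),(-.052,-.075),(.088,.075),(-.052,.075),(-.052,.045)]
t,th,r=fit(M,W);print('cover',t.round(4),th.round(2));print((r*1e3).round(1).tolist())
# rib top from black mask centre
print('ribtop pts',[p.round(4) for p in P('scene',[(388,160),(265,310)],6,165,270,.037)])
# housing
lip=[(-.108,-.08),(-.068,-.08),(-.068,.08),(-.108,.08)]
Ws=P('scene',[(84,152),(140,183),(350,88),(290,57)],6,330,100,.099)
Wd=P('side',[(622,208),(558,182),(343,405),(412,438)],5,130,235,.099)
ld=[(-.108,-.08),(-.068,-.08),(-.068,.08),(-.108,.08)]
Ts=P('scene',[(422,318),(636,200)],6,330,100,.106); Td=P('side',[(275,52),(53,245)],5,130,235,.106)
st=[(.104,-.08),(.104,.08)]
for n,a,b in [('scene',Ws+Ts,lip+st),('side',Wd+Td,ld+st),('both',Ws+Ts+Wd+Td,lip+st+ld+st)]:
    t,th,r=fit(b,a);print(n,t.round(4),th.round(2));print((r*1e3).round(1).tolist())
# reproject overlay
E
python3 c.py
```

```text
cover [ 0.5    -0.3438] 4.6
[[0.2, -0.8], [1.2, 0.7], [-1.9, 0.4], [1.6, 0.3], [-1.0, -1.4], [0.1, -0.3], [-0.3, 1.0]]
ribtop pts [array([ 0.4931, -0.3131,  0.037 ]), array([ 0.4996, -0.3772,  0.037 ])]
scene [0.5171 0.3636] -16.13
[[2.5, 2.4], [1.7, 1.2], [0.3, -3.3], [-2.1, 1.1], [-0.0, -0.7], [-2.3, -0.8]]
side [0.5171 0.3662] -15.57
[[2.3, -1.7], [-1.3, 0.2], [-0.7, 1.4], [2.0, -0.1], [-0.8, 1.3], [-1.5, -1.0]]
both [0.5171 0.3649] -15.85
[[2.3, 1.7], [1.4, 0.3], [0.8, -4.4], [-1.5, 0.2], [-0.5, -2.4], [-2.0, -2.7], [2.5, -1.0], [-1.1, 1.1], [-1.2, 2.5], [1.4, 0.8], [-0.3, 3.0], [-1.8, 0.9]]
```

```bash
cat >> h.py <<'E'
COV=(np.array([.5,-.3438]),4.6); HOU=(np.array([.5171,.3649]),-15.85)
def toolR(zdir,tilt=0):
    # tool z at heading zdir (x axis of the part), tool y down; tilt: part's +x end up
    Rp=Ro.from_euler('z',zdir,degrees=True)*Ro.from_euler('y',-tilt,degrees=True)
    X,Y,Z=Rp.as_matrix().T
    return Ro.from_matrix(np.stack([np.cross(-Z,X),-Z,X],1))
def cur(env):
    s=env.read_state(); return np.array(s['tool_pos']),Ro.from_euler('xyz',s['tcp_rot'],degrees=True),s
def plan(env,pos=None,R=None):
    p,Rc,s=cur(env)
    print('clk %.2f'%s['clock'],'tcp',p.round(4),'rot',np.round(s['tcp_rot'],1),'F',np.round(s['contact_force'],1),'gap %.4f'%s['finger_gap'])
    if pos is not None: print('shift/30mm',(Rc.inv().apply(np.array(pos)-p)/.03).round(3))
    if R is not None: print('twist/30deg',((Rc.inv()*R).as_rotvec(degrees=True)/30).round(3))
E
python3 - <<'E'
from h import *
from workcell import env
print(toolR(-70.6).as_euler('xyz',degrees=True))
plan(env,[.5,-.344,.2],toolR(4.6))
E
```

```text
[ -90.     0.  -160.6]
clk 0.15 tcp [ 0.2076 -0.589   0.2097] rot [ -90.1    0.  -160.6] F [-0.2  0.   0.1] gap 0.0854
shift/30mm [-11.906   0.333  -4.462]
twist/30deg [ 2.000e-03 -2.506e+00 -2.000e-03]
```

Emit:
send_rows(targets=[{"dp": [-0.9,0,-0.34],"twist": [0,0,0],"claw": 1},{"dp": [-0.9,0,-0.34],"twist": [0,0,0],"claw": 1},{"dp": [-0.9,0,-0.34],"twist": [0,0,0],"claw": 1},{"dp": [-0.9,0,-0.34],"twist": [0,0,0],"claw": 1},{"dp": [-0.9,0,-0.34],"twist": [0,0,0],"claw": 1},{"dp": [-0.9,0,-0.34],"twist": [0,0,0],"claw": 1},{"dp": [-0.9,0,-0.34],"twist": [0,0,0],"claw": 1},{"dp": [-0.9,0,-0.34],"twist": [0,0,0],"claw": 1}], squeeze=60)

```text
clock: 0.82
tool_pos: [0.385, -0.4372, 0.2058]
tcp_rot: [-90.4, -0.1, -161.2]
contact_force: [-0.5, -1.2, 1.0]
finger_gap: 0.0856
```

Emit:
send_rows(targets=[{"dp": [0,0,0],"twist": [0,-0.23,0],"claw": 1},{"dp": [0,0,0],"twist": [0,-0.23,0],"claw": 1},{"dp": [0,0,0],"twist": [0,-0.23,0],"claw": 1},{"dp": [0,0,0],"twist": [0,-0.23,0],"claw": 1},{"dp": [0,0,0],"twist": [0,-0.23,0],"claw": 1},{"dp": [0,0,0],"twist": [0,-0.23,0],"claw": 1},{"dp": [0,0,0],"twist": [0,-0.23,0],"claw": 1},{"dp": [0,0,0],"twist": [0,-0.23,0],"claw": 1}])

```text
clock: 1.48
tool_pos: [0.3905, -0.4287, 0.2026]
tcp_rot: [-90.5, 0.6, -104.0]
contact_force: [-0.9, -0.9, 0.4]
finger_gap: 0.0854
```

```bash
python3 - <<'E'
from h import *
from workcell import env
plan(env,[.5,-.344,.2],toolR(4.6))
E
```

```text
clk 1.48 tcp [ 0.3905 -0.4287  0.2026] rot [ -90.5    0.6 -104. ] F [-0.9 -0.9  0.4] gap 0.0854
shift/30mm [-3.621  0.099  2.858]
twist/30deg [ 0.013 -0.62  -0.021]
```

Emit:
send_rows(targets=[{"dp": [-0.75,0,0.6],"twist": [0,0,0],"claw": 0.2},{"dp": [-0.75,0,0.6],"twist": [0,0,0],"claw": 0.2},{"dp": [-0.75,0,0.6],"twist": [0,0,0],"claw": 0.2},{"dp": [-0.75,0,0.6],"twist": [0,0,0],"claw": 0.2},{"dp": [-0.75,0,0.6],"twist": [0,0,0],"claw": 0.2},{"dp": [0,0,0],"twist": [0,-0.21,0],"claw": 0.2},{"dp": [0,0,0],"twist": [0,-0.21,-0.01],"claw": 0.2},{"dp": [0,0,0],"twist": [0.01,-0.2,-0.01],"claw": 0.2}])

```text
clock: 2.15
tool_pos: [0.508, -0.3356, 0.1993]
tcp_rot: [-90.2, 0.3, -84.5]
contact_force: [0.3, -0.1, -0.3]
finger_gap: 0.0513
```

```bash
python3 - <<'E'
from h import *
from workcell import env
plan(env,[.5,-.344,.08],toolR(4.6))
import pickle
c=env.capture('wrist');save(c,'w1');pickle.dump(c,open('w1.pkl','wb'))
t,th=COV;R=Ro.from_euler('z',th,degrees=True)
M=np.array([(-.088,.045,.005),(-.088,-.045,.005),(.088,.075,.005),(-.006,-.032,.037),(-.006,.032,.037),(.006,-.032,.037),(.006,.032,.037)])
print(proj(c,R.apply(M)+[*t,0]).round(0).tolist())
E
```

```text
clk 2.15 tcp [ 0.508  -0.3356  0.1993] rot [-90.2   0.3 -84.5] F [ 0.3 -0.1 -0.3] gap 0.0513
shift/30mm [ 0.273  3.976 -0.274]
twist/30deg [ 0.008  0.03  -0.01 ]
[[188.0, 145.0], [193.0, 223.0], [353.0, 119.0], [262.0, 223.0], [262.0, 163.0], [273.0, 223.0], [274.0, 163.0]]
```

View pics/w1.png

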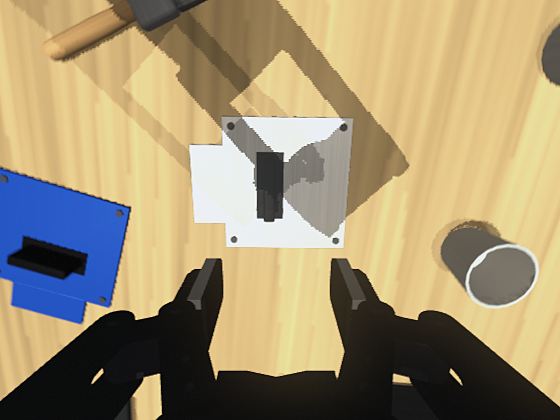

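```bash
python3 - <<'E'
from h import *
import pickle
c=pickle.load(open('w1.pkl','rb'))
im=c['color'][130:250,180:365,::-1].astype(float); im=np.clip(255*(im/255)**.5,0,255).astype(np.uint8)
cv2.imwrite('pics/w1c.png',cv2.resize(im,None,fx=4,fy=4,interpolation=cv2.INTER_CUBIC))
t,th=COV;R=Ro.from_euler('z',th,degrees=True)
print(((proj(c,R.apply([(a,b,.005) for a in(-.006,.006) for b in (-.032,.032)])+[*t,0])-[180,130])*4).round().tolist())
E
```

```text
[[333.0, 334.0], [334.0, 112.0], [375.0, 335.0], [378.0, 113.0]]
```

View pics/w1c.png

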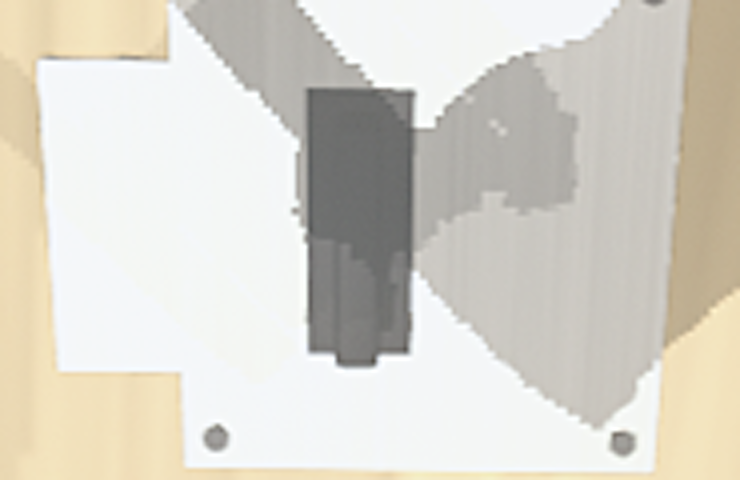

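The rib sits on a low black foot, roughly 30 x 76 mm. I'll keep the tip at z of about 13 mm.

Emit:
send_rows(targets=[{"dp": [0.27,0.6,-0.27],"twist": [0.01,0.03,-0.01],"claw": 0.0},{"dp": [0,0.7,0],"twist": [0,0,0],"claw": 0.0},{"dp": [0,0.7,0],"twist": [0,0,0],"claw": 0.0},{"dp": [0,0.7,0],"twist": [0,0,0],"claw": 0.0},{"dp": [0,0.6,0],"twist": [0,0,0],"claw": 0.0},{"dp": [0,0.4,0],"twist": [0,0,0],"claw": 0.0},{"dp": [0,0,0],"twist": [0,0,0],"claw": 0.0}])

```text
clock: 2.78
tool_pos: [0.5004, -0.3455, 0.0847]
tcp_rot: [-89.8, -0.1, -86.0]
contact_force: [-0.6, 0.9, 0.6]
finger_gap: 0.0429
```

```bash
python3 - <<'E'
from h import *
from workcell import env
plan(env,[.5,-.344,.013],toolR(4.6))
c=env.capture('wrist');save(c,'w2')
E
```

```text
clk 2.78 tcp [ 0.5004 -0.3455  0.0847] rot [-89.8  -0.1 -86. ] F [-0.6  0.9  0.6] gap 0.0429
shift/30mm [-0.054  2.391 -0.016]
twist/30deg [-0.005 -0.019  0.004]
```

View pics/w2.png

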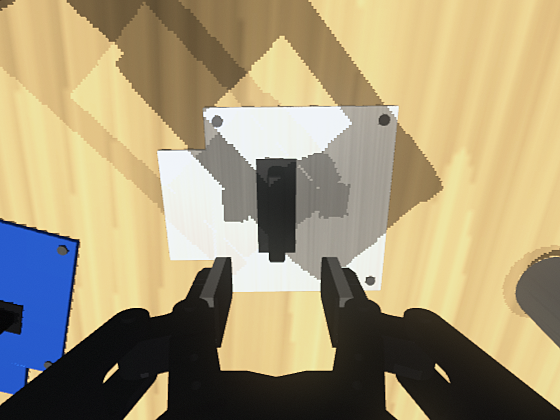

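The rib (277,165–262) is centred between the fingers (231 and 322). Descending.

Emit:
send_rows(targets=[{"dp": [-0.05,0.6,0],"twist": [0,-0.02,0],"claw": 0.0},{"dp": [0,0.6,0],"twist": [0,0,0],"claw": 0.0},{"dp": [0,0.5,0],"twist": [0,0,0],"claw": 0.0},{"dp": [0,0.4,0],"twist": [0,0,0],"claw": 0.0},{"dp": [0,0.2,0],"twist": [0,0,0],"claw": 0.0},{"dp": [0,0.05,0],"twist": [0,0,0],"claw": 0.0}])

```text
clock: 3.33
tool_pos: [0.5063, -0.3497, 0.0217]
tcp_rot: [-89.3, -0.7, -85.6]
contact_force: [-0.2, -0.3, 0.5]
finger_gap: 0.0426
```

```bash
python3 - <<'E'
from h import *
from workcell import env
plan(env,[.5,-.344,.013],toolR(4.6))
E
```

```text
clk 3.33 tcp [ 0.5063 -0.3497  0.0217] rot [-89.3  -0.7 -85.6] F [-0.2 -0.3  0.5] gap 0.0426
shift/30mm [-0.208  0.286 -0.199]
twist/30deg [-0.024 -0.007  0.024]
```

Emit:
send_rows(targets=[{"dp": [-0.2,0.13,-0.2],"twist": [-0.02,0,0.02],"claw": 0.0},{"dp": [0,0.13,0],"twist": [0,0,0],"claw": 0.0}])

```text
clock: 3.5
tool_pos: [0.5006, -0.3448, 0.0153]
tcp_rot: [-89.8, -0.2, -85.6]
contact_force: [-0.6, -0.1, -0.5]
finger_gap: 0.0426
```

```bash
python3 - <<'E'
from h import *
from workcell import env
plan(env,[.5,-.344,.013],toolR(4.6))
E
```

```text
clk 3.50 tcp [ 0.5006 -0.3448  0.0153] rot [-89.8  -0.2 -85.6] F [-0.6 -0.1 -0.5] gap 0.0426
shift/30mm [-0.029  0.078 -0.018]
twist/30deg [-0.006 -0.008  0.006]
```

Good; close the fingers.

Emit:
send_rows(targets=[{"dp": [0,0.05,0],"twist": [0,0,0],"claw": -0.3},{"dp": [0,0,0],"twist": [0,0,0],"claw": -0.6},{"dp": [0,0,0],"twist": [0,0,0],"claw": -0.8},{"dp": [0,0,0],"twist": [0,0,0],"claw": -1},{"dp": [0,0,0],"twist": [0,0,0],"claw": -1},{"dp": [0,0,0],"twist": [0,0,0],"claw": -1},{"dp": [0,0,0],"twist": [0,0,0],"claw": -1}], squeeze=70)

```text
clock: 4.08
tool_pos: [0.5009, -0.345, 0.0148]
tcp_rot: [-89.8, -0.2, -85.6]
contact_force: [-0.4, 0.8, -1.5]
finger_gap: 0.0069
```

```bash
python3 - <<'E'
from h import *
from workcell import env
plan(env,[.5,-.344,.013],toolR(4.6))
c=env.capture('wrist');save(c,'w3')
E
```

```text
clk 4.08 tcp [ 0.5009 -0.345   0.0148] rot [-89.8  -0.2 -85.6] F [-0.4  0.8 -1.5] gap 0.0069
shift/30mm [-0.036  0.06  -0.027]
twist/30deg [-0.008 -0.008  0.007]
```

View pics/w3.png

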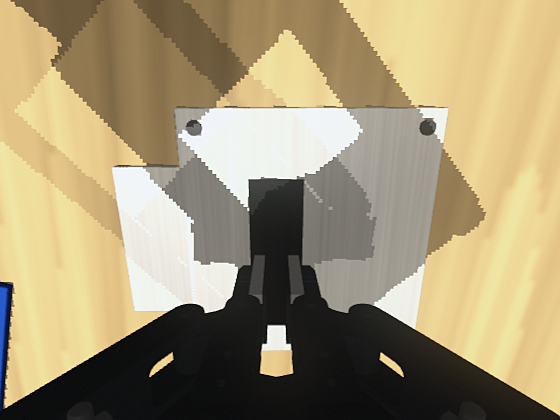

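Emit:
send_rows(targets=[{"dp": [0,-0.2,0],"twist": [0,0,0],"claw": -1},{"dp": [0,-0.2,0],"twist": [0,0,0],"claw": -1},{"dp": [0,-0.4,0],"twist": [0,0,0],"claw": -1},{"dp": [0,-0.4,0],"twist": [0,0,0],"claw": -1},{"dp": [0,-0.4,0],"twist": [0,0,0],"claw": -1}])

```text
clock: 4.55
tool_pos: [0.4981, -0.3426, 0.0628]
tcp_rot: [-90.1, 0.1, -85.7]
contact_force: [-0.5, -0.4, -3.0]
finger_gap: 0.0073
```

```bash
python3 - <<'E'
from h import *
from workcell import env
plan(env,[.5,-.344,.28],toolR(4.6))
c=env.capture('wrist');save(c,'w4')
c=env.capture('side');save(c,'s4')
im=c['color'][120:220,200:400,::-1]
cv2.imwrite('pics/s4c.png',cv2.resize(im,None,fx=4,fy=4,interpolation=cv2.INTER_CUBIC))
E
```

```text
clk 4.55 tcp [ 0.4981 -0.3426  0.0628] rot [-90.1   0.1 -85.7] F [-0.5 -0.4 -3. ] gap 0.0073
shift/30mm [ 0.039 -7.24   0.049]
twist/30deg [ 0.003 -0.008 -0.004]
```

View pics/w4.png

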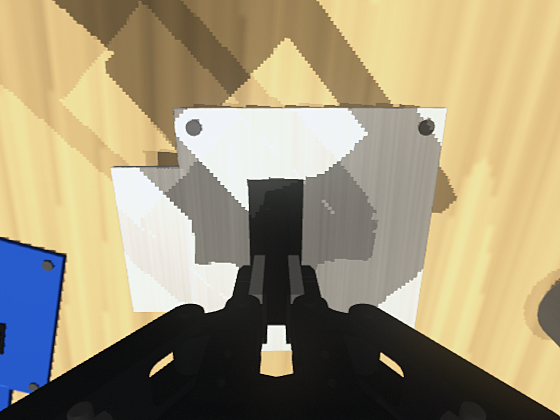

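View pics/s4c.png

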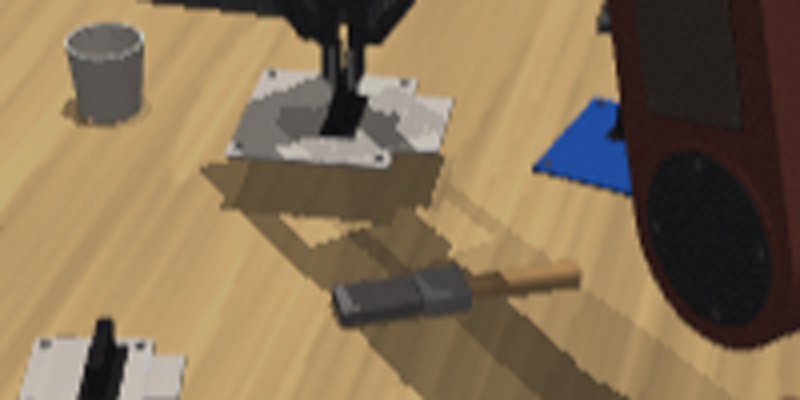

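Lifted and level: weight about 3 N, and the cover holds the same picture position relative to the fingers. Next: lift higher, then carry it over.

```bash
cat >> h.py <<'E'
OFF=.0148
def tcp_for(tilt,tx,tz,ty=0,dyaw=0,H=None):
    """TCP pose so that tongue edge is at housing (tx,ty,tz)"""
    t,th=H or HOU; RH=Ro.from_euler('z',th,degrees=True); Rc=Ro.from_euler('z',dyaw,degrees=True)*Ro.from_euler('y',-tilt,degrees=True)
    p=np.array([tx,ty,tz])+Rc.apply([.088,0,OFF]); return RH.apply(p)+[*t,0], toolR(th+dyaw,tilt)
def tongue(env,H=None):
    t,th=H or HOU; p,R,s=cur(env); RH=Ro.from_euler('z',th,degrees=True)
    Z=-R.as_matrix()[:,1]; X=R.as_matrix()[:,2]
    q=RH.inv().apply(p-OFF*Z-.088*X-[*t,0]); x=RH.inv().apply(X)
    print('tongue in H mm',(q*1e3).round(1),'tilt %.1f yaw %.1f roll %.1f'%(np.degrees(np.arcsin(x[2])),np.degrees(np.arctan2(x[1],x[0])),np.degrees(np.arcsin(R.as_matrix()[2,0]))))
E
python3 - <<'E'
from h import *
from workcell import env
P,R=tcp_for(18,-.052,.14); print(P)
plan(env,P,R); tongue(env)
p,Rc,s=cur(env); print((Rc.inv().apply(P-p-[0,0,.19])/.03))
E
```

```text
[0.54318844 0.35749312 0.18126913]
clk 4.65 tcp [ 0.5002 -0.3445  0.0655] rot [-89.8  -0.2 -85.6] F [ 0.2 -1.  -2.6] gap 0.0075
shift/30mm [-23.211  -3.914   3.214]
twist/30deg [ 0.587  0.668 -0.101]
tongue in H mm [  95.  -717.4   50.5] tilt 0.2 yaw 20.2 roll 0.2
[-23.22924303   2.41901754   3.19540998]
```

Emit:
send_rows(targets=[{"dp": [0,-0.8,0],"twist": [0,0,0],"claw": -1},{"dp": [0,-0.8,0],"twist": [0,0,0],"claw": -1},{"dp": [0,-0.8,0],"twist": [0,0,0],"claw": -1},{"dp": [0,-0.8,0],"twist": [0,0,0],"claw": -1},{"dp": [0,-0.8,0],"twist": [0,0,0],"claw": -1},{"dp": [0,-0.8,0],"twist": [0,0,0],"claw": -1},{"dp": [0,-0.8,0],"twist": [0,0,0],"claw": -1},{"dp": [-0.4,0,0],"twist": [0,0,0],"claw": -1}])

```text
clock: 5.32
tool_pos: [0.4971, -0.332, 0.2409]
tcp_rot: [-89.9, -0.2, -85.7]
contact_force: [0.8, -1.4, -1.3]
finger_gap: 0.0072
```

Emit:
send_rows(targets=[{"dp": [-0.9,0,0.12],"twist": [0,0,0],"claw": -1},{"dp": [-0.9,0,0.12],"twist": [0,0,0],"claw": -1},{"dp": [-0.9,0,0.12],"twist": [0,0,0],"claw": -1},{"dp": [-0.9,0,0.12],"twist": [0,0,0],"claw": -1},{"dp": [-0.9,0,0.12],"twist": [0,0,0],"claw": -1},{"dp": [-0.9,0,0.12],"twist": [0,0,0],"claw": -1},{"dp": [-0.9,0,0.12],"twist": [0,0,0],"claw": -1},{"dp": [-0.9,0,0.12],"twist": [0,0,0],"claw": -1}])

```text
clock: 5.98
tool_pos: [0.5051, -0.1026, 0.2312]
tcp_rot: [-90.1, 0.0, -86.2]
contact_force: [0.2, 0.5, -3.2]
finger_gap: 0.0076
```

Emit:
send_rows(targets=[{"dp": [-0.9,0,0.12],"twist": [0,0,0],"claw": -1},{"dp": [-0.9,0,0.12],"twist": [0,0,0],"claw": -1},{"dp": [-0.9,0,0.12],"twist": [0,0,0],"claw": -1},{"dp": [-0.9,0,0.12],"twist": [0,0,0],"claw": -1},{"dp": [-0.9,0,0.12],"twist": [0,0,0],"claw": -1},{"dp": [-0.9,0,0.12],"twist": [0,0,0],"claw": -1},{"dp": [-0.9,0,0.12],"twist": [0,0,0],"claw": -1},{"dp": [-0.9,0,0.12],"twist": [0,0,0],"claw": -1}])

```text
clock: 6.65
tool_pos: [0.5078, 0.1323, 0.2178]
tcp_rot: [-90.9, 0.3, -86.1]
contact_force: [0.4, 0.3, -1.8]
finger_gap: 0.0071
```

```bash
python3 - <<'E'
from h import *
from workcell import env
P,R=tcp_for(18,-.052,.20)
plan(env,P,R); tongue(env)
E
```

```text
clk 6.65 tcp [0.5078 0.1323 0.2178] rot [-90.9   0.3 -86.1] F [ 0.4  0.3 -1.8] gap 0.0071
shift/30mm [-7.411 -0.772  1.68 ]
twist/30deg [ 0.624  0.653 -0.108]
tongue in H mm [ -28.5 -256.1  204.3] tilt -0.9 yaw 19.8 roll -0.3
```

Emit:
send_rows(targets=[{"dp": [0,-0.2,0],"twist": [0.1,0.11,-0.02],"claw": -1},{"dp": [0,-0.2,0],"twist": [0.1,0.11,-0.02],"claw": -1},{"dp": [0,-0.2,0],"twist": [0.1,0.11,-0.02],"claw": -1},{"dp": [0,-0.1,0],"twist": [0.1,0.11,-0.02],"claw": -1},{"dp": [0,0,0],"twist": [0.1,0.11,-0.02],"claw": -1},{"dp": [0,0,0],"twist": [0.1,0.1,-0.01],"claw": -1},{"dp": [0,0,0],"twist": [0,0,0],"claw": -1}])

```text
clock: 7.23
tool_pos: [0.4956, 0.143, 0.2239]
tcp_rot: [-73.0, -0.1, -106.0]
contact_force: [-1.9, 0.1, -3.5]
finger_gap: 0.0076
```

```bash
python3 - <<'E'
from h import *
from workcell import env
P,R=tcp_for(18,-.052,.20)
plan(env,P,R); tongue(env)
c=env.capture('wrist');save(c,'w5')
E
```

```text
clk 7.23 tcp [0.4956 0.143  0.2239] rot [-7.30e+01 -1.00e-01 -1.06e+02] F [-1.9  0.1 -3.5] gap 0.0076
shift/30mm [-7.309 -0.695 -0.255]
twist/30deg [ 0.034 -0.004  0.004]
tongue in H mm [ -39.9 -219.2  184. ] tilt 17.0 yaw -0.1 roll 0.1
```

View pics/w5.png

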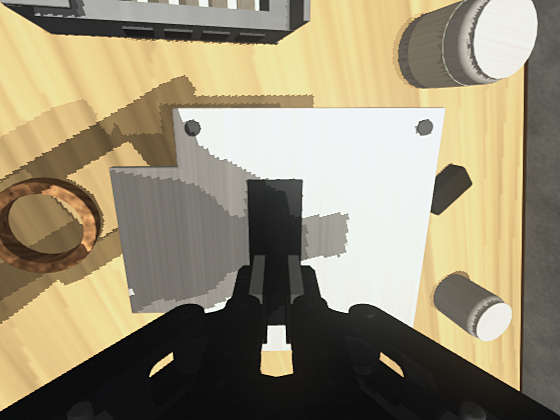

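The cover hasn't moved in the hand (holes at (193,127) and (425,127), as before). Moving over the housing.

Emit:
send_rows(targets=[{"dp": [-0.7,-0.07,-0.02],"twist": [0.01,0,0],"claw": -1},{"dp": [-0.8,-0.07,-0.02],"twist": [0.01,0,0],"claw": -1},{"dp": [-0.8,-0.07,-0.02],"twist": [0.01,0,0],"claw": -1},{"dp": [-0.8,-0.07,-0.02],"twist": [0.01,0,0],"claw": -1},{"dp": [-0.8,-0.07,-0.02],"twist": [0,0,0],"claw": -1},{"dp": [-0.8,-0.07,-0.02],"twist": [0,0,0],"claw": -1},{"dp": [-0.8,-0.07,-0.02],"twist": [0,0,0],"claw": -1},{"dp": [-0.7,-0.05,-0.02],"twist": [0,0,0],"claw": -1}])

```text
clock: 7.95
tool_pos: [0.5336, 0.3283, 0.2283]
tcp_rot: [-73.1, -0.8, -105.4]
contact_force: [-0.2, -0.3, -2.8]
finger_gap: 0.0076
```

```bash
python3 - <<'E'
from h import *
from workcell import env
P,R=tcp_for(18,-.050,.16)
plan(env,P,R); tongue(env)
E
```

```text
clk 7.95 tcp [0.5336 0.3283 0.2283] rot [ -73.1   -0.8 -105.4] F [-0.2 -0.3 -2.8] gap 0.0076
shift/30mm [-1.035  0.884 -0.145]
twist/30deg [0.037 0.023 0.02 ]
tongue in H mm [-54.1 -31.9 188.6] tilt 16.9 yaw 0.7 roll 0.8
```

Emit:
send_rows(targets=[{"dp": [-0.5,0.4,-0.02],"twist": [0.03,0.01,0.01],"claw": -1},{"dp": [-0.5,0.4,-0.03],"twist": [0,0,0],"claw": -1},{"dp": [-0.1,0.2,0],"twist": [0,0,0],"claw": -1},{"dp": [0,0,0],"twist": [0,0,0],"claw": -1}])

```text
clock: 8.28
tool_pos: [0.5501, 0.3637, 0.194]
tcp_rot: [-72.7, -0.6, -105.0]
contact_force: [0.2, -1.4, -3.0]
finger_gap: 0.0074
```

```bash
python3 - <<'E'
from h import *
from workcell import env
import pickle
P,R=tcp_for(18,-.050,.16)
plan(env,P,R); tongue(env)
for n in ['scene','side','wrist']:
    c=env.capture(n);save(c,n+'6');pickle.dump(c,open(n+'6.pkl','wb'))
    if n=='scene': im=c['color'][60:200,300:500,::-1]
    elif n=='side': im=c['color'][200:350,100:300,::-1]
    else: continue
    cv2.imwrite(f'pics/{n}6c.png',cv2.resize(im,None,fx=4,fy=4,interpolation=cv2.INTER_CUBIC))
E
```

```text
clk 8.28 tcp [0.5501 0.3637 0.194 ] rot [ -72.7   -0.6 -105. ] F [ 0.2 -1.4 -3. ] gap 0.0074
shift/30mm [ 0.261 -0.26  -0.025]
twist/30deg [0.022 0.032 0.009]
tongue in H mm [-47.5   6.3 153.6] tilt 17.3 yaw 1.0 roll 0.6
```

View pics/side6c.png

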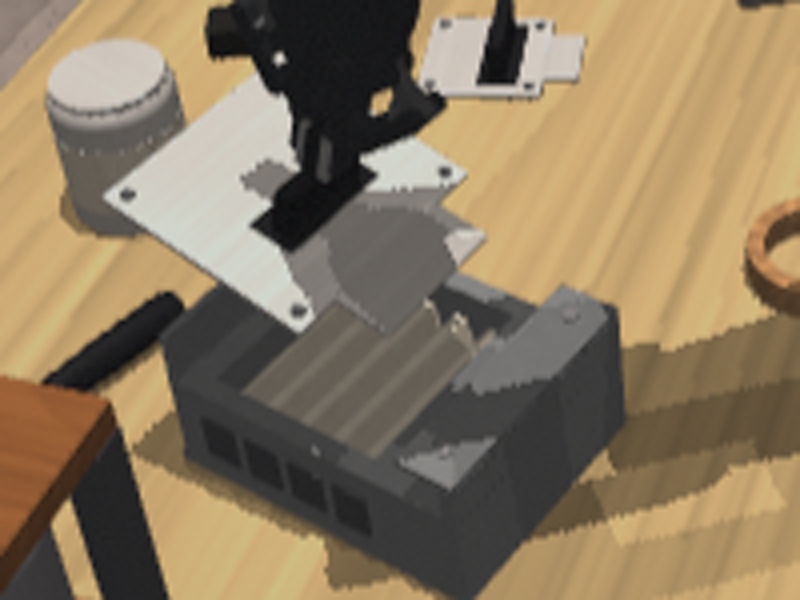

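View pics/scene6c.png

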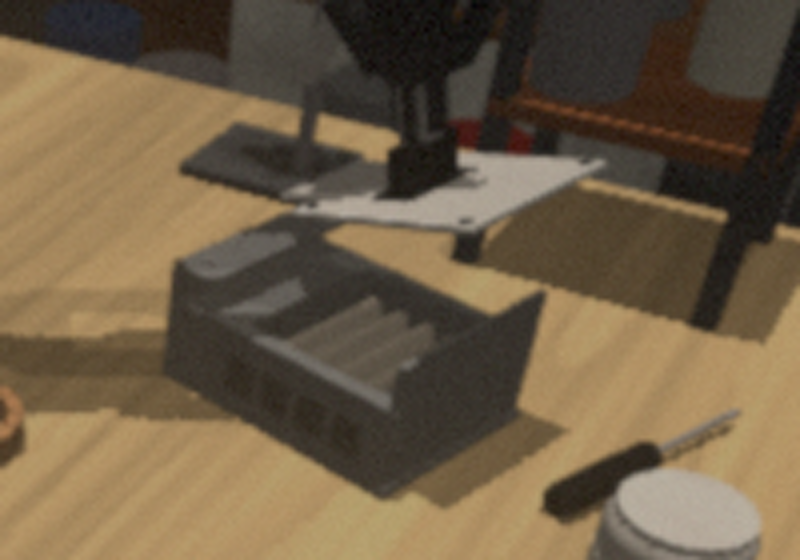

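View pics/wrist6.png

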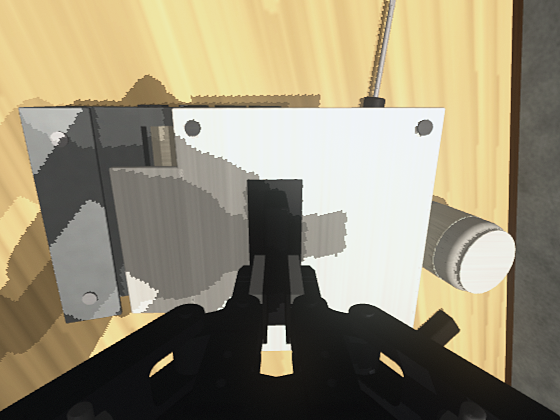

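```bash
python3 - <<'E'
from h import *
import pickle
exec(open('c.py').read().split('# cover')[0].split('D=pickle')[1].split('\n',1)[1]) if 0 else None
w=pickle.load(open('wrist6.pkl','rb'))
RH=Ro.from_euler('z',HOU[1],degrees=True)
for (u,v) in [(20,108),(93,108),(68,322),(121,312)]:
    q=onz(w,u,v,.099); print('lip H mm',(RH.inv().apply(q-[*HOU[0],0])*1e3).round(1))
# predicted cover pts in side/scene
p=np.array([.5501,.3637,.194]);R=Ro.from_euler('xyz',[-72.7,-.6,-105],degrees=True).as_matrix()
Rc=np.stack([R[:,2],np.cross(-R[:,1],R[:,2]),-R[:,1]],1); o=p-OFF*Rc[:,2]
M=np.array([(-.088,.045,.005),(-.088,-.045,.005),(.088,.075,.005),(-.052,.075,.005),(-.052,-.075,.005)])
s=pickle.load(open('side6.pkl','rb'))
print('side',((proj(s,M@Rc.T+o)-[100,200]+.5)*4).round().tolist())
s=pickle.load(open('scene6.pkl','rb'))
print('scene',((proj(s,M@Rc.T+o)-[300,60]+.5)*4).round().tolist())
print('wrist',proj(w,M@Rc.T+o).round().tolist())
E
```

```text
lip H mm [-106.5   81.5   99. ]
lip H mm [-65.5  81.9  99. ]
lip H mm [-105.2  -77.    99. ]
lip H mm [-67.3 -75.5  99. ]
side [[390.0, 338.0], [489.0, 238.0], [102.0, 194.0], [301.0, 336.0], [470.0, 174.0]]
scene [[362.0, 163.0], [281.0, 199.0], [610.0, 159.0], [429.0, 153.0], [293.0, 214.0]]
wrist [[112.0, 169.0], [134.0, 312.0], [445.0, 110.0], [173.0, 111.0], [195.0, 351.0]]
```

The wrist camera agrees with the housing pose to about 2 mm, and the cover is where expected in the hand. Now descend in front of the lip.

```bash
python3 - <<'E'
from h import *
from workcell import env
P,R=tcp_for(18,-.048,.08,.001)
plan(env,P,R)
E
```

```text
clk 8.43 tcp [0.5507 0.363  0.1966] rot [ -72.5   -0.4 -105.1] F [ 0.3 -0.5 -3.3] gap 0.0071
shift/30mm [ 0.192  2.379 -0.811]
twist/30deg [0.017 0.027 0.006]
```

Emit:
send_rows(targets=[{"dp": [0.2,0.1,-0.03],"twist": [0.02,0.03,0.01],"claw": -1},{"dp": [0,0.4,-0.14],"twist": [0,0,0],"claw": -1},{"dp": [0,0.4,-0.14],"twist": [0,0,0],"claw": -1},{"dp": [0,0.4,-0.14],"twist": [0,0,0],"claw": -1},{"dp": [0,0.3,-0.1],"twist": [0,0,0],"claw": -1},{"dp": [0,0,0],"twist": [0,0,0],"claw": -1}])

```text
clock: 8.93
tool_pos: [0.5498, 0.3551, 0.1456]
tcp_rot: [-71.8, 0.3, -106.0]
contact_force: [-0.2, -1.0, -2.8]
finger_gap: 0.0075
```

```bash
python3 - <<'E'
from h import *
from workcell import env
P,R=tcp_for(18,-.048,.08,.001)
plan(env,P,R);tongue(env)
E
```

```text
clk 8.93 tcp [0.5498 0.3551 0.1456] rot [ -71.8    0.3 -106. ] F [-0.2 -1.  -2.8] gap 0.0075
shift/30mm [-0.046  0.739 -0.349]
twist/30deg [-0.008 -0.009 -0.009]
tongue in H mm [-4.48e+01 -1.00e-01  1.04e+02] tilt 18.2 yaw -0.3 roll -0.3
```

Emit:
send_rows(targets=[{"dp": [-0.03,0.3,-0.14],"twist": [0,-0.01,0],"claw": -1},{"dp": [0,0.3,-0.12],"twist": [0,0,0],"claw": -1},{"dp": [0,0.15,-0.07],"twist": [0,0,0],"claw": -1},{"dp": [0,0,0],"twist": [0,0,0],"claw": -1}])

```text
clock: 9.27
tool_pos: [0.5471, 0.3567, 0.1171]
tcp_rot: [-71.8, 0.1, -105.7]
contact_force: [0.0, -0.0, -3.0]
finger_gap: 0.0073
```

```bash
python3 - <<'E'
from h import *
from workcell import env
P,R=tcp_for(18,-.088,.078,.001)
plan(env,P,R);tongue(env)
c=env.capture('side');save(c,'s7')
im=c['color'][200:350,100:300,::-1]
cv2.imwrite('pics/s7c.png',cv2.resize(im,None,fx=4,fy=4,interpolation=cv2.INTER_CUBIC))
c=env.capture('scene');im=c['color'][60:200,300:500,::-1]
cv2.imwrite('pics/c7c.png',cv2.resize(im,None,fx=4,fy=4,interpolation=cv2.INTER_CUBIC))
E
```

```text
clk 9.27 tcp [0.5471 0.3567 0.1171] rot [-7.180e+01  1.000e-01 -1.057e+02] F [ 0. -0. -3.] gap 0.0073
shift/30mm [-0.029 -0.484 -1.243]
twist/30deg [-0.005  0.004 -0.006]
tongue in H mm [-47.9   0.1  75.6] tilt 18.2 yaw 0.1 roll -0.1
```

View pics/s7c.png

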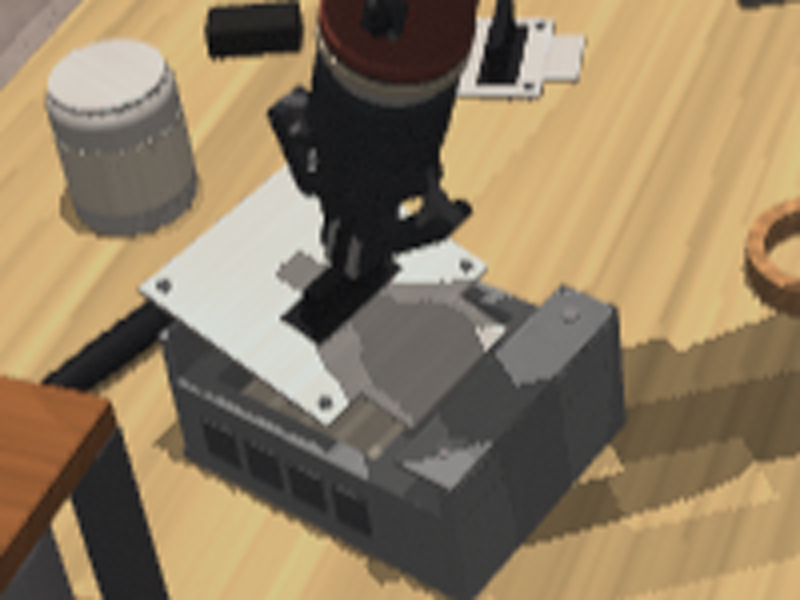

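View pics/c7c.png

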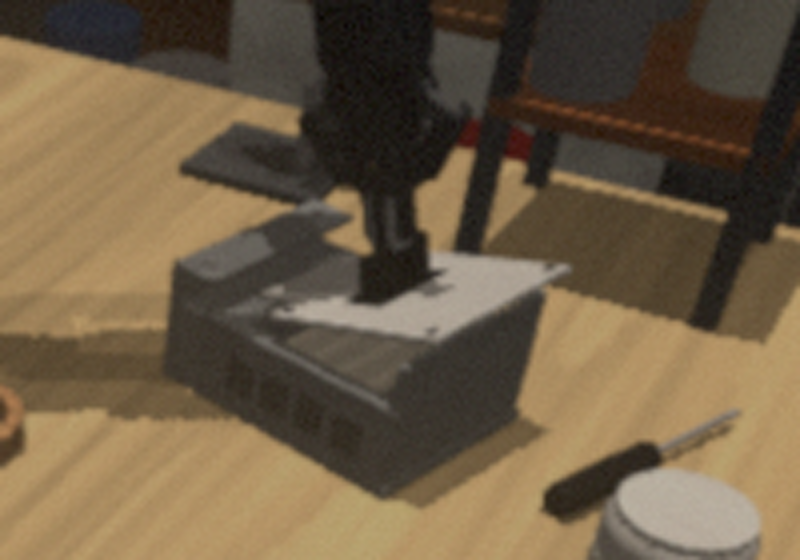

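Emit:
send_rows(targets=[{"dp": [-0.01,-0.14,-0.3],"twist": [0,0,0],"claw": -1},{"dp": [-0.01,-0.12,-0.3],"twist": [0,0,0],"claw": -1},{"dp": [-0.01,-0.12,-0.3],"twist": [0,0,0],"claw": -1},{"dp": [0,-0.1,-0.25],"twist": [0,0,0],"claw": -1},{"dp": [0,0,0],"twist": [0,0,0],"claw": -1}])

```text
clock: 9.78
tool_pos: [0.5097, 0.37, 0.1244]
tcp_rot: [-71.6, 0.4, -105.7]
contact_force: [0.1, 0.6, -4.7]
finger_gap: 0.0077
```

```bash
python3 - <<'E'
from h import *
from workcell import env
P,R=tcp_for(18,-.088,.076,.001)
plan(env,P,R);tongue(env)
E
```

```text
clk 9.78 tcp [0.5097 0.37   0.1244] rot [ -71.6    0.4 -105.7] F [ 0.1  0.6 -4.7] gap 0.0077
shift/30mm [ 0.066  0.221 -0.086]
twist/30deg [-0.012  0.001 -0.014]
tongue in H mm [-87.4   3.   82.6] tilt 18.4 yaw 0.0 roll -0.4
```

Emit:
send_rows(targets=[{"dp": [0.06,0.2,-0.08],"twist": [-0.01,0,-0.01],"claw": -1},{"dp": [0,0,0],"twist": [0,0,0],"claw": -1}])

```text
clock: 9.95
tool_pos: [0.5079, 0.3694, 0.1186]
tcp_rot: [-71.9, 0.2, -105.7]
contact_force: [0.2, -0.1, -4.2]
finger_gap: 0.0073
```

```bash
python3 - <<'E'
from h import *
from workcell import env
P,R=tcp_for(14,-.088,.076,.001)
plan(env,P,R);tongue(env)
for n in ['side','wrist']:
    c=env.capture(n);save(c,n+'8')
    if n=='side': im=c['color'][200:350,100:300,::-1];cv2.imwrite('pics/s8c.png',cv2.resize(im,None,fx=4,fy=4,interpolation=cv2.INTER_CUBIC))
E
```

```text
clk 9.95 tcp [0.5079 0.3694 0.1186] rot [ -71.9    0.2 -105.7] F [ 0.2 -0.1 -4.2] gap 0.0073
shift/30mm [0.03 0.26 0.05]
twist/30deg [-0.137  0.004 -0.007]
tongue in H mm [-89.1   1.7  77.2] tilt 18.1 yaw 0.1 roll -0.2
```

View pics/s8c.png

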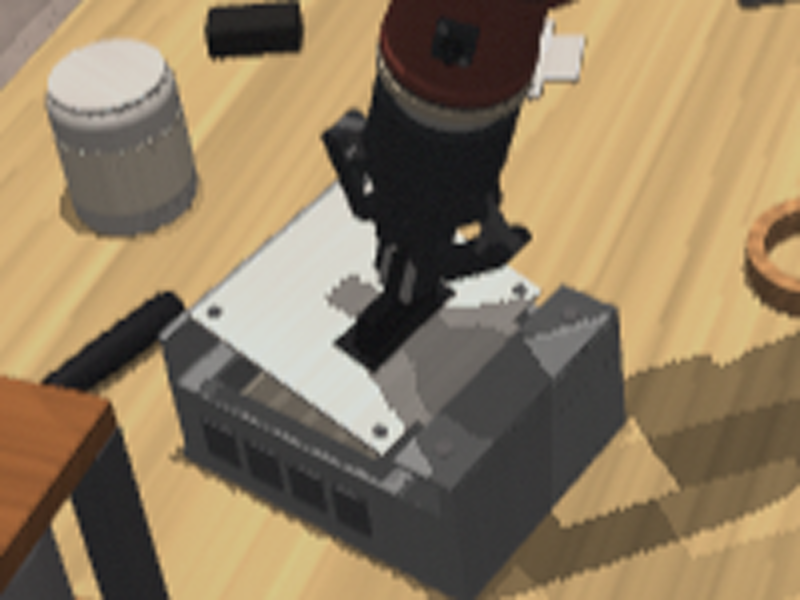

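View pics/wrist8.png

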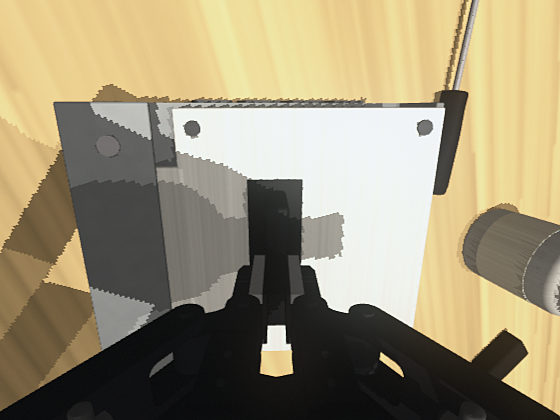

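Picture: the tongue is hidden under the lip (edge about (420,430)–(540,300) in the crop), with the plate still slanted by 18°. Swinging down in stages.

Emit:
send_rows(targets=[{"dp": [0.02,0.13,0.02],"twist": [-0.07,0,0],"claw": -1},{"dp": [0.01,0.13,0.02],"twist": [-0.07,0,0],"claw": -1},{"dp": [0,0,0],"twist": [0,0,0],"claw": -1}])

```text
clock: 10.3
tool_pos: [0.5128, 0.3684, 0.1128]
tcp_rot: [-76.1, 0.3, -105.6]
contact_force: [-0.3, 0.3, -2.7]
finger_gap: 0.0074
```

```bash
python3 - <<'E'
from h import *
from workcell import env
tongue(env)
for t in (10,8):
    P,R=tcp_for(t,-.088,.075,.001); plan(env,P,R)
E
```

```text
tongue in H mm [-87.    2.   77.3] tilt 13.9 yaw 0.1 roll -0.3
clk 10.30 tcp [0.5128 0.3684 0.1128] rot [ -76.1    0.3 -105.6] F [-0.3  0.3 -2.7] gap 0.0074
shift/30mm [ 0.04   0.267 -0.024]
twist/30deg [-0.13   0.005 -0.011]
clk 10.30 tcp [0.5128 0.3684 0.1128] rot [ -76.1    0.3 -105.6] F [-0.3  0.3 -2.7] gap 0.0074
shift/30mm [ 0.04   0.37  -0.016]
twist/30deg [-0.197  0.005 -0.011]
```

Emit:
send_rows(targets=[{"dp": [0.03,0.12,-0.01],"twist": [-0.06,0,0],"claw": -1},{"dp": [0.01,0.12,-0.01],"twist": [-0.06,0,-0.01],"claw": -1},{"dp": [0,0.12,0],"twist": [-0.07,0,0],"claw": -1},{"dp": [0,0,0],"twist": [0,0,0],"claw": -1}])

```text
clock: 10.63
tool_pos: [0.5159, 0.366, 0.1022]
tcp_rot: [-81.7, -0.0, -105.8]
contact_force: [0.1, -0.6, -3.1]
finger_gap: 0.0077
```

```bash
python3 - <<'E'
from h import *
from workcell import env
tongue(env)
for t,z in ((4,.073),(1,.073)):
    P,R=tcp_for(t,-.088,z,.001); plan(env,P,R)
E
```

```text
tongue in H mm [-86.4   0.7  75. ] tilt 8.3 yaw 0.0 roll 0.0
clk 10.63 tcp [0.5159 0.366  0.1022] rot [ -81.7   -0.  -105.8] F [ 0.1 -0.6 -3.1] gap 0.0077
shift/30mm [-0.01   0.276 -0.032]
twist/30deg [-0.142  0.001 -0.   ]
clk 10.63 tcp [0.5159 0.366  0.1022] rot [ -81.7   -0.  -105.8] F [ 0.1 -0.6 -3.1] gap 0.0077
shift/30mm [-0.01   0.432 -0.022]
twist/30deg [-0.242  0.001  0.   ]
```

Emit:
send_rows(targets=[{"dp": [0,0.13,-0.01],"twist": [-0.07,0,0],"claw": -1},{"dp": [0,0.13,-0.01],"twist": [-0.07,0,0],"claw": -1},{"dp": [0,0.1,0],"twist": [-0.07,0,0],"claw": -1},{"dp": [0,0,0],"twist": [0,0,0],"claw": -1}])

```text
clock: 10.97
tool_pos: [0.5174, 0.3653, 0.0916]
tcp_rot: [-87.8, -0.1, -105.9]
contact_force: [-0.0, -0.0, -3.2]
finger_gap: 0.0074
```

```bash
python3 - <<'E'
from h import *
from workcell import env
tongue(env)
P,R=tcp_for(0,-.088,.0705,.001); plan(env,P,R)
E
```

```text
tongue in H mm [-87.2   0.6  73.5] tilt 2.2 yaw -0.1 roll 0.1
clk 10.97 tcp [0.5174 0.3653 0.0916] rot [-8.780e+01 -1.000e-01 -1.059e+02] F [-0.  -0.  -3.2] gap 0.0074
shift/30mm [-0.016  0.209 -0.015]
twist/30deg [-0.072 -0.002  0.002]
```

Emit:
send_rows(targets=[{"dp": [-0.01,0.1,-0.01],"twist": [-0.07,0,0],"claw": -1},{"dp": [0,0.08,0],"twist": [0,0,0],"claw": -1},{"dp": [0,0,0],"twist": [0,0,0],"claw": -1}])

```text
clock: 11.22
tool_pos: [0.5179, 0.3653, 0.0861]
tcp_rot: [-89.6, -0.2, -106.0]
contact_force: [0.3, 0.1, -2.9]
finger_gap: 0.0072
```

```bash
python3 - <<'E'
from h import *
from workcell import env
tongue(env)
P,R=tcp_for(0,-.088,.0700,.001); plan(env,P,R)
for n in ['side','wrist','scene']:
    c=env.capture(n);save(c,n+'9')
    if n=='wrist': continue
    im=c['color'][200:350,100:300,::-1] if n=='side' else c['color'][60:200,300:500,::-1]
    cv2.imwrite(f'pics/{n}9c.png',cv2.resize(im,None,fx=4,fy=4,interpolation=cv2.INTER_CUBIC))
E
```

```text
tongue in H mm [-87.3   0.8  70.7] tilt 0.4 yaw -0.1 roll 0.2
clk 11.22 tcp [0.5179 0.3653 0.0861] rot [ -89.6   -0.2 -106. ] F [ 0.3  0.1 -2.9] gap 0.0072
shift/30mm [-0.013  0.044 -0.021]
twist/30deg [-0.013 -0.005  0.005]
```

View pics/side9c.png

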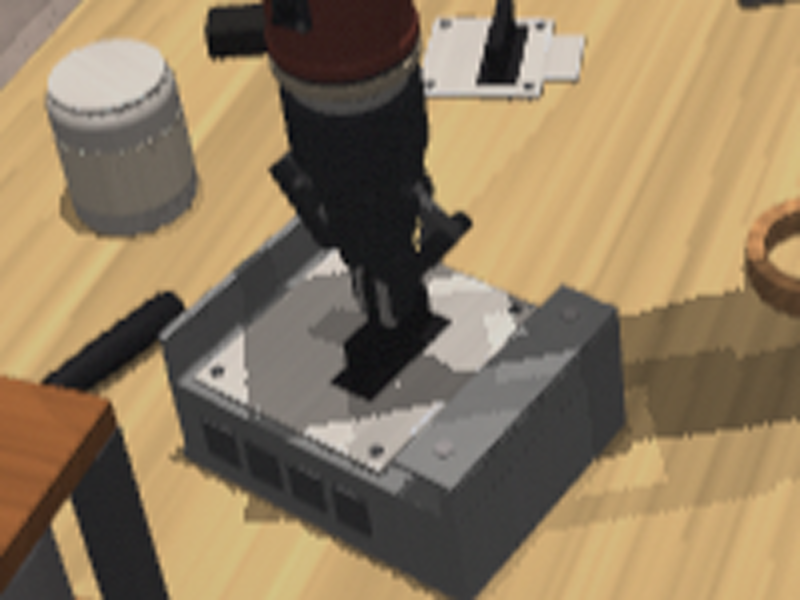

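View pics/wrist9.png

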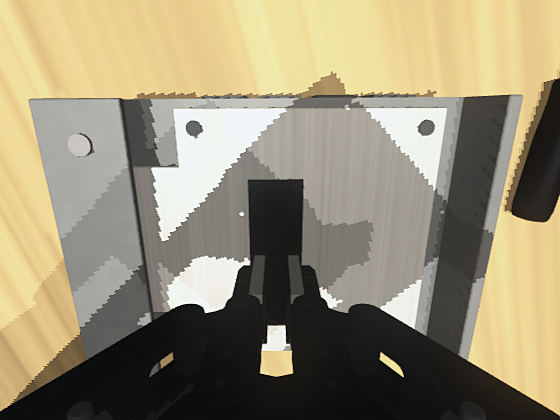

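View pics/scene9c.png

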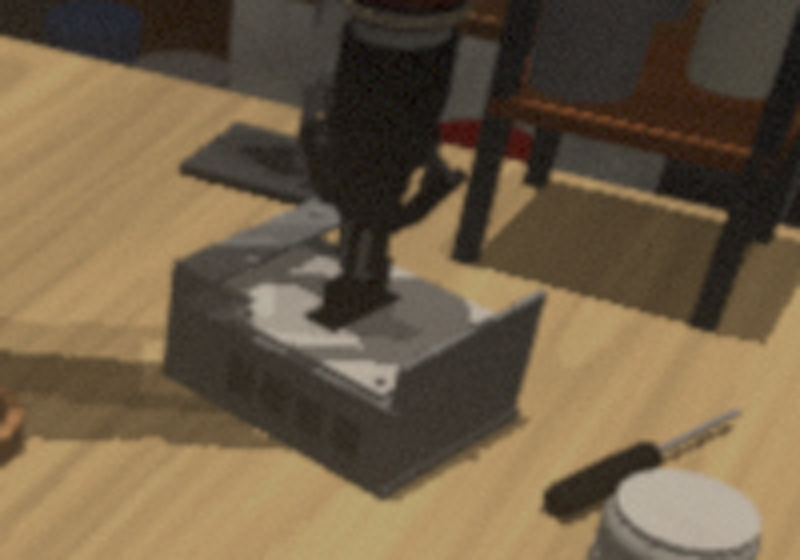

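Flat and centred; the full weight is still carried (Fz -2.9). Lowering gently to contact.

Emit:
send_rows(targets=[{"dp": [0,0.04,0],"twist": [-0.01,0,0],"claw": -1},{"dp": [0,0.03,0],"twist": [0,0,0],"claw": -1}])

```text
clock: 11.53
tool_pos: [0.5175, 0.3663, 0.0855]
tcp_rot: [-89.8, -0.1, -105.9]
contact_force: [0.2, -1.4, -1.9]
finger_gap: 0.0075
```

```bash
python3 - <<'E'
from h import *
from workcell import env
tongue(env); plan(env)
E
```

```text
tongue in H mm [-88.    1.5  70.4] tilt 0.2 yaw -0.0 roll 0.1
clk 11.53 tcp [0.5175 0.3663 0.0855] rot [-8.980e+01 -1.000e-01 -1.059e+02] F [ 0.2 -1.4 -1.9] gap 0.0075
```

Emit:
send_rows(targets=[{"dp": [0,0.05,0],"twist": [0,0,0],"claw": -1},{"dp": [0,0.05,0],"twist": [0,0,0],"claw": -1}])

```text
clock: 11.7
tool_pos: [0.5176, 0.3666, 0.0846]
tcp_rot: [-89.7, -0.1, -105.9]
contact_force: [-5.5, -4.2, 10.6]
finger_gap: 0.0075
```

```bash
python3 - <<'E'
from h import *
from workcell import env
tongue(env); plan(env)
E
```

```text
tongue in H mm [-87.9   1.7  69.4] tilt 0.3 yaw -0.0 roll 0.1
clk 11.70 tcp [0.5176 0.3666 0.0846] rot [-8.970e+01 -1.000e-01 -1.059e+02] F [-5.5 -4.2 10.6] gap 0.0075
```

Seated (Fz +10 N). Release.

Emit:
send_rows(targets=[{"dp": [0,-0.02,0],"twist": [0,0,0],"claw": -0.7},{"dp": [0,0,0],"twist": [0,0,0],"claw": -0.5},{"dp": [0,0,0],"twist": [0,0,0],"claw": -0.3},{"dp": [0,0,0],"twist": [0,0,0],"claw": -0.3}])

```text
clock: 12.03
tool_pos: [0.5191, 0.3677, 0.0877]
tcp_rot: [-89.5, 0.1, -105.8]
contact_force: [-0.3, 0.1, -0.3]
finger_gap: 0.03
```

```bash
python3 - <<'E'
from h import *
from workcell import env
tongue(env); plan(env)
c=env.capture('wrist');save(c,'w10')
E
```

```text
tongue in H mm [-86.7   3.2  72.1] tilt 0.5 yaw 0.0 roll -0.1
clk 12.03 tcp [0.5191 0.3677 0.0877] rot [-8.950e+01  1.000e-01 -1.058e+02] F [-0.3  0.1 -0.3] gap 0.0300
```

View pics/w10.png

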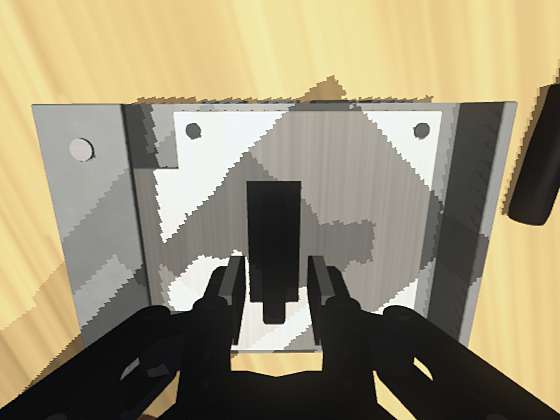

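The fingers (242 and 310) are clear of the rib (262–285) and Fz is about 0. Retreating straight up.

Emit:
send_rows(targets=[{"dp": [0,-0.2,0],"twist": [0,0,0],"claw": -0.3},{"dp": [0,-0.4,0],"twist": [0,0,0],"claw": -0.3},{"dp": [0,-0.6,0],"twist": [0,0,0],"claw": -0.3},{"dp": [0,-0.8,0],"twist": [0,0,0],"claw": -0.3},{"dp": [0,-0.8,0],"twist": [0,0,0],"claw": -0.3},{"dp": [0,-0.8,0],"twist": [0,0,0],"claw": -0.3},{"dp": [0,-0.8,0],"twist": [0,0,0],"claw": -0.3},{"dp": [0,0,0],"twist": [0,0,0],"claw": -0.3}])

```text
clock: 12.75
tool_pos: [0.5173, 0.3672, 0.2297]
tcp_rot: [-89.6, 0.1, -105.9]
contact_force: [-0.0, -0.4, 1.8]
finger_gap: 0.0299
```

```bash
python3 - <<'E'
from h import *
from workcell import env
import pickle
plan(env)
for n in ['side','wrist']:
    c=env.capture(n);save(c,n+'11');pickle.dump(c,open(n+'11.pkl','wb'))
    if n=='wrist': continue
    im=c['color'][200:350,100:300,::-1]
    cv2.imwrite(f'pics/{n}11c.png',cv2.resize(im,None,fx=4,fy=4,interpolation=cv2.INTER_CUBIC))
E
```

```text
clk 12.75 tcp [0.5173 0.3672 0.2297] rot [-8.960e+01  1.000e-01 -1.059e+02] F [-0.  -0.4  1.8] gap 0.0299
```

View pics/side11c.png

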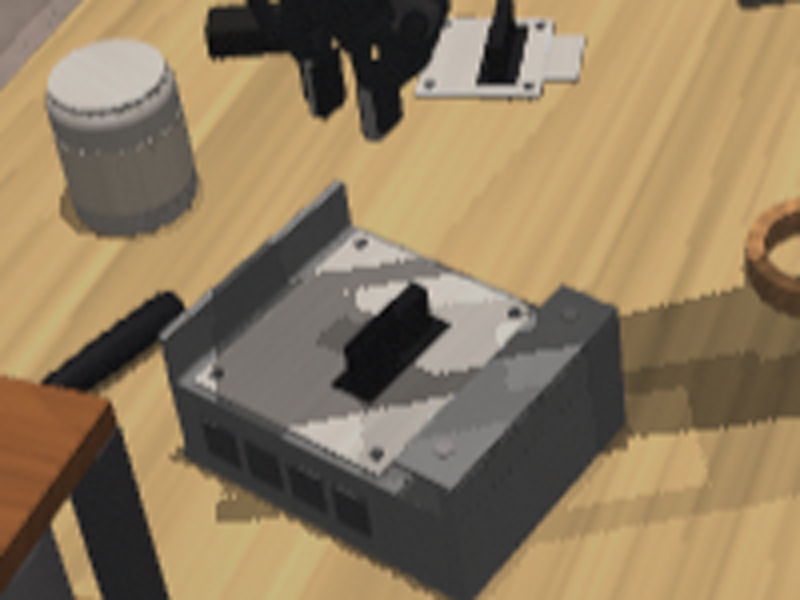

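View pics/wrist11.png

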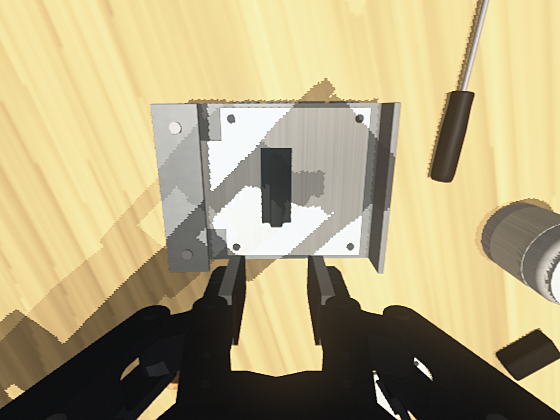

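```bash
python3 - <<'E'
from h import *
import pickle
RH=Ro.from_euler('z',HOU[1],degrees=True)
w=pickle.load(open('wrist11.pkl','rb'));s=pickle.load(open('side11.pkl','rb'))
H=lambda c,u,v,z:(RH.inv().apply(onz(c,u,v,z)-[*HOU[0],0])*1e3).round(1)
print('holes wrist',[H(w,*p,.075)[:2].tolist() for p in [(231,118),(360,118),(236,247),(350,247)]])
print('holes side',[H(s,100+u/4,200+v/4,.075)[:2].tolist() for u,v in [(377,454),(217,373),(361,243),(515,313)]])
print('lip wrist',[H(w,*p,.099)[:2].tolist() for p in [(152,104),(197,103),(169,272),(210,268)]])
print('lip side',[H(s,100+u/4,200+v/4,.099)[:2].tolist() for u,v in [(622,308),(558,285),(385,462),(450,492)]])
E
```

```text
holes wrist [[-42.0, 69.3], [78.6, 69.1], [-42.3, -61.8], [78.1, -62.3]]
holes side [[-42.4, 66.6], [78.1, 66.6], [78.1, -63.7], [-42.2, -63.2]]
lip wrist [[-105.7, 81.6], [-67.4, 82.4], [-107.1, -77.9], [-66.0, -73.7]]
lip side [[-109.8, -79.9], [-66.3, -76.5], [-66.0, 84.0], [-109.1, 82.3]]
```

```bash
python3 -c "
from workcell import env
print(env.hand_in())"
```

```text
the job is handed in; nothing more can be done
None
```

The large cover is back on the housing: flat, tongue under the lip, released, and handed in at about 12.8 s. `hand_in` gives no verdict, so I don't know how it was judged.

**What I did:** I gripped the cover by its rib and carried it over the housing. I tilted it 18° with the tongue end low and slid the tongue under the lip to about x -88 mm. I then swung it down in steps while still holding it, until it pressed on the rim at about 10 N. Then I opened the fingers and moved straight up to z 0.23 m.

**Last checks:**
- **Flat and in line:** the four screw holes, taken at plate height (z 75 mm) in the wrist and side views, give a cover angle within about 0.5° of my housing fit. The two views agree to about 3 mm.
- **Position:** the cover's x is about 0. Its sideways position came out at +3.6 mm (wrist) and +1.6 mm (side) against my first housing fit. The lip corners are also shifted about +2 to +3 mm, so I take the true offset from centre to be about 2 mm or less.
- **Tongue:** it is hidden under the lip in both views. From the hole positions its edge is near x -88 mm.
- **Small cover:** it looks unmoved in the side view, and I didn't touch it. I didn't measure its position.
- **Disagreements:** my housing fit had corner residuals of 2–4 mm. While sliding in, the tongue rode a few mm too high and may have brushed the underside of the lip (downward force 4.7 N against the usual 3 N), so I lowered it before swinging down. The force read 1.8 N after I let go, with nothing touching the hand; I took this as noise.

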